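Present a set-screw collar on the shaft flat

ROBOT

A 6-joint arm with a two-finger parallel gripper is mounted at the origin on a cart in front of the work surface, level with it; the furniture and walls round the work are solid. World frame = base frame: x ahead of the robot, y to its left, z up, the work surface at z = 0. Lengths are in mm, angles in rad, forces in N, time in s.
With the tool pointing down it reaches from about 275 to 1000 mm from the base axis. Payload 8.4 kg.
Tool frame: the origin (TCP) lies between the finger pads; the fingertips stand 22 mm ahead of it and the grasp point (between the pads) lies 3 mm ahead of it (r.nose_length is the z of the fingertips in the tool frame, in mm); z points along the fingers, y is the line along which they close (so a half turn about z gives the same grasp; the last joint's range is limited). The gripper opens to 85 mm and grips with 20 to 120 N. Pads are 22 mm wide; open, the fingers measure 114 mm over their backs; the gripper's body (76 mm by 85 mm) begins 54 mm behind the grasp point. The pads swing forward as they close: fully open they stand 13 mm farther back than shut.
Start: joints at [-1.225, 0.353, 1.633, -0, 1.155, -0.002], TCP at [213.018, -587.581, 253.281] pointing down, gripper open.
Joint ranges: [-2.63, 2.63], [-0.92, 2.1], [0.06, 2.66], [-1.3, 4.44], [0, 2.69], [-3.02, 3.02]. Speed limits (rad/s): [2.22, 2.22, 2.79, 3.14, 3.14, 3.14].

INTERFACE

Orientations are given as [roll, pitch, yaw] about the fixed x, y, z axes, in that order (R = Rz(yaw) Ry(pitch) Rx(roll)).
In Python, from rig import r gives the robot as it stands.
- The arm moves only by the shell command python3 steer.py 'ROWS' [FORCE]. ROWS is rows parted by semicolons, their numbers by spaces, 1 to 5 of them, each of 7 numbers: a rotation vector rx, ry, rz in rad, then dx, dy, dz in mm, then the opening from 0.0 (shut) to 1.0 (fully open); each row shifts and turns the commanded pose from where the row before left it, along the tool's axes as they then stand; what a row does not reach is not made up. A row lasts 1/12 s, in which the tool goes at most 41.7 mm and 0.125 rad, less where a joint would pass 70% of its speed; a pose out of reach is approached as far as the arm can. The fingers move at their own pace and stop on an object; FORCE is the grip in N (left out, the last holds). Time passes only in rows, so rows that do not move let the fingers close. It prints the time, the measured TCP pose, the force, the opening and the grip force at its end.
- r.sense(): the state, without advancing time (a new reading comes with each control period).
- r.grab_frame(name): name is "side" or "top"; returns the picture (480x640x3 uint8, red, green, blue); there is no depth.
- r.camera_params(name): a dict with "fx", "fy", "cx", "cy" (pixels), "dist_coeffs" ([k1, k2, p1, p2, k3] as OpenCV has them; the pictures are not rectified), "rvec" (rotation vector, rad) and "tvec" (3), from world to camera coordinates, as OpenCV has them. Camera axes: x right, y down, z forward; pixel columns grow to the right and rows downward; lengths in mm; the calibration is good to about 2 mm. A picture is of the moment at which its call begins. camera_params takes no time and is no camera call.
- r.sign_off(): hands the job in; it is judged then, once.
The state is a dict: "clock": time; "qpos": joint angles; "qvel": joint speeds; "joint_efforts": joint torques, N m; "eef_pos": TCP position; "tcp_rot": TCP orientation; "contact_force": force on the tool from outside, world axes, zero at the start; "wrist_torque": the same for the moment, N m; "opening": opening from 0.0 (shut) to 1.0 (fully open); "grasp_force": force on a finger pad.
Only numpy, scipy, OpenCV 4.12 (cv2) and the standard library are available. Lean on these libraries where they do the work, as an engineer would, in place of code of your own. Each camera call takes 0.05 s, during which the arm holds its last target. There are 200 camera calls.

TASK

Slide the spindle tray by its black knob fully home into the slotted rails. Then pinch the shaft from above, feel for its flat, and turn the shaft until the flat squarely faces the driver guide while you pinch it. Finally take the collar, turn its screw to point straight at the guide, lift it to the height of the guide so that the screw is in line with it on the flat, and finish while still holding the collar there; leave the loose tools beside the station where they lie.

Things in the scene. Friction and masses are not known exactly. Their poses are not given: they have to be found in the camera images.
- station: fixed grey base plate 310 x 112 x 10 mm (x -170 to +140) with two aluminium rails along x (tops 28 mm above the bench, 106 mm over both) and a 98 mm high post at the far end. Origin: on the bench under the spindle axis when the tray is fully home; x points along the rails, away from the robot, toward the post (push-home direction), y to the left, z up.
- guide_tip (a point): tip of the screwdriver guide, a horizontal 16 mm steel tube on the post that points in the station's -x direction at the home spindle axis; the tip is 71 mm from that axis and 82 mm above the bench. The post and tube top out at 98 mm.
- carrier (a joint): sliding tray (150 x 78 mm steel plate) that carries the spindle; value in m that it is pulled out along the station's -x: 0 = fully home against the back stop, largest 0.075. It starts 45 to 70 mm out, stays where left, and needs about 7 N to slide.
- knob_top (a point): top of the tray's upright black knob, a 14 mm round post whose top is 68 mm above the bench and which stands up 45 mm; it is on the tray's centre line 80 mm nearer the robot than the spindle axis.
- spindle: vertical steel spindle on the tray; turns about its axis with light friction (0.02 N m), stays where left. Origin on the axis at bench height; x axis points out of the flat. The exposed D shaft is 24 mm in diameter with one flat 5 mm deep along its length: 19 mm across when pinched on the flat, 24 mm across the round. Its top is 106 mm above the bench.
- flat (a point): middle of the exposed flat, 7 mm from the spindle axis, 94 mm above the bench. At the start it is turned 0.4 to 1.4 rad counter-clockwise (from above) from facing the guide. The shaft is slick (friction about 0.2): fingers slip on the round, and a pinch roughly on the flat pulls the flat square to the finger.
- collar: dark steel ring round the shaft, 40 mm outer diameter, 16 mm high, resting on the spindle's shoulder, its middle 56 mm above the bench; slides up and turns freely on the shaft, falls back when let go. Origin on the spindle axis 56 mm below the collar's middle; x axis points along its screw. At the start the screw points within 1.2 rad of the guide's direction.
- collar_slide (a joint): height in m that the collar is lifted off its shoulder, 0 to 0.045; at 0.026 its middle and screw are level with the guide (82 mm above the bench).
- screw (a point): outer end of the collar's thumb screw (12 mm knurled head), 34 mm from the spindle axis, level with the collar's middle.
- hex_key: loose bent hex key, 30 x 78 x 4 mm, lying to the right of the station; leave alone
- torque_driver: loose black and yellow torque driver, 32 x 160 x 32 mm, lying to the left of the station; leave alone

How it is judged:
By the outcome, as a careful person would: the job done as asked, in the order asked, and still so for the second after the job is handed in, while the arm keeps its last pose, push and grip.
It also fails if it takes over 64 s, if anything falls off the work surface, if the arm or the gripper's body presses on something with over 40 N, if the wrist force passes 120 N, or if a joint passes its speed limit or range.

## Working session

There is one attempt and no reset: what is moved stays moved. The work goes in short steps, Python scripts to look and compute and a shell command to move; the robot and the scene stay as the last step left them, time stands still between calls to the robot, and variables do not carry over. Pictures are saved under pics/ and viewed, at most 10 in all, crops included, and the job is handed in when it is done.

```bash
ls; mkdir -p pics; python3 - <<'E'
from rig import r
import cv2
for n in("side","top"):
    cv2.imwrite(f"pics/{n}0.png",r.grab_frame(n)[:,:,::-1])
    p=r.camera_params(n);print(n,p)
s=r.sense();print(s)
E
```

```text
pics
rig.py
steer.py
side {'fx': 548.8532261562877, 'fy': 548.8532261562877, 'cx': 316.00532944873623, 'cy': 241.14858263820952, 'dist_coeffs': array([-0.07023991,  0.        ,  0.        ,  0.        ,  0.        ]), 'rvec': array([ 2.05793078, -0.20126881,  0.09683607]), 'tvec': array([-565.77527254,  253.54245149,  620.07888079])}
top {'fx': 602.2929551373268, 'fy': 602.2929551373268, 'cx': 320.1888237077075, 'cy': 237.2141541315028, 'dist_coeffs': array([-0.17881932,  0.        ,  0.        ,  0.        ,  0.        ]), 'rvec': array([ 2.16415031, -2.1698466 ,  0.15202782]), 'tvec': array([200.83768712, 610.97966555, 884.48445919])}
{'clock': 0.1, 'qpos': array([-1.22541506e+00,  3.53607365e-01,  1.63405272e+00, -2.87225312e-05,
        1.15521905e+00, -2.40696322e-03]), 'qvel': array([ 2.49514972e-05, -1.32608534e-03, -2.87223125e-03,  5.22041314e-05,
        1.50413225e-03,  2.05883145e-04]), 'joint_efforts': array([ 2.56297229e-03, -6.06354547e+01, -3.42822325e+01,  2.93695230e-04,
        3.81201535e-03,  2.74489065e-05]), 'eef_pos': array([ 212.86350815, -587.20538751,  252.62197271]), 'tcp_rot': array([-3.14030611e+00,  2.31662351e-05,  3.47799860e-01]), 'contact_force': array([ 0.62122565, -0.60423773, -0.42406801]), 'wrist_torque': array([0.02923437, 0.04084609, 0.05192569]), 'grasp_force': 0.0, 'opening': 1.0024710652464721}
```

View pics/top0.png

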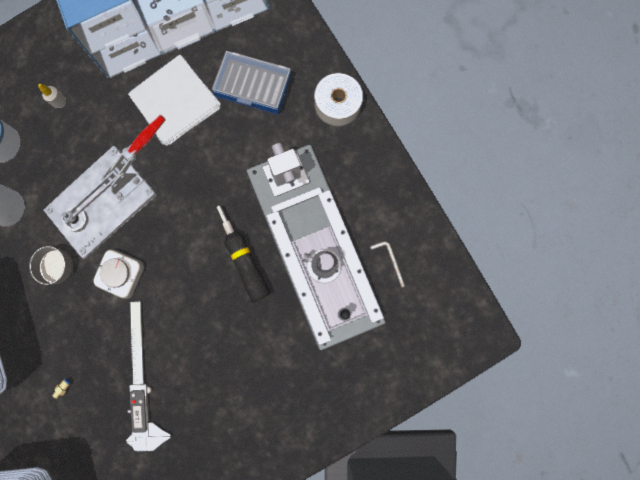

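View pics/side0.png

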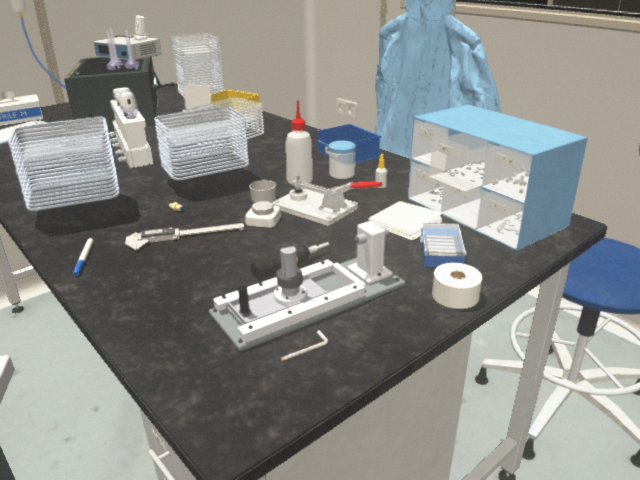

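The top view shows the station with its post near (285,165), spindle near (326,264) and knob near (345,314). The driver is to its left and the hex key to its right. I'll enlarge both.

```bash
python3 - <<'E'
import cv2
a=cv2.imread("pics/top0.png")[135:360,235:400];cv2.imwrite("pics/topc.png",cv2.resize(a,None,fx=2.66,fy=2.66,interpolation=cv2.INTER_CUBIC))
a=cv2.imread("pics/side0.png")[215:350,205:415];cv2.imwrite("pics/sidec.png",cv2.resize(a,None,fx=3.8,fy=3.8,interpolation=cv2.INTER_CUBIC))
E
```

```text
(no output)
```

View pics/topc.png

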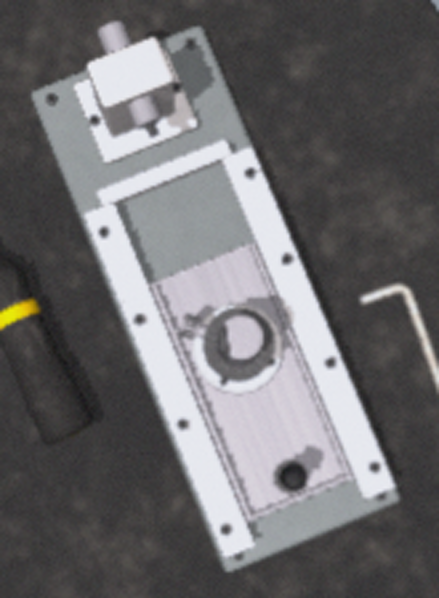

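View pics/sidec.png

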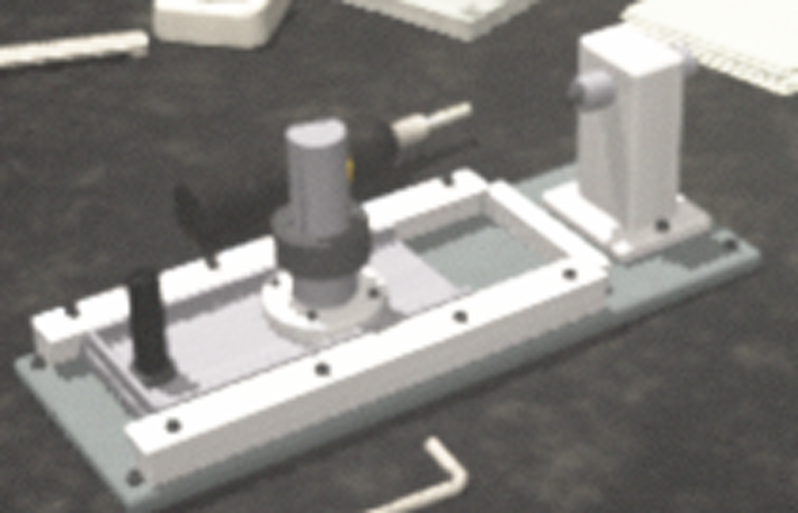

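The crops show these features:
- **Top crop:** plate corners at (33,92), (205,28), (398,497) and (228,572), knob top at (292,474), shaft top at about (243,335), and the screw at about (188,324), pointing left.
- **Side crop:** plate corners at (15,365), (130,505) and (760,257), knob top at (145,272), shaft top at (317,130).

```bash
cat >h.py <<'E'
from rig import r
import numpy as np,cv2
from scipy.optimize import least_squares
def P(n):
    p=r.camera_params(n);return p,np.array([[p['fx'],0,p['cx']],[0,p['fy'],p['cy']],[0,0,1]])
def proj(n,X):
    p,K=P(n);return cv2.projectPoints(np.atleast_2d(np.float64(X)),p['rvec'],p['tvec'],K,p['dist_coeffs'])[0][:,0]
def onz(n,uv,z):
    p,K=P(n);d=np.append(cv2.undistortPoints(np.float64([[uv]]),K,p['dist_coeffs'])[0,0],1)
    R=cv2.Rodrigues(p['rvec'])[0];c=-R.T@p['tvec'];d=R.T@d;return c+d*(z-c[2])/d[2]
def tc(u,v):return np.array([235+u/2.66-.3,135+v/2.66-.3])
def sc(u,v):return np.array([205+u/3.8-.4,215+v/3.8-.4])
def st(q,X):
    c,s=np.cos(q[2]),np.sin(q[2]);X=np.atleast_2d(X);return np.c_[q[0]+c*X[:,0]-s*X[:,1],q[1]+s*X[:,0]+c*X[:,1],X[:,2]]
E
python3 - <<'E'
from h import *
C=np.float64([[140,56,10],[140,-56,10],[-170,-56,10],[-170,56,10]])
T=np.array([tc(33,92),tc(205,28),tc(398,497),tc(228,572)]);S=np.array([sc(15,365),sc(130,505),sc(760,257)])
k=[3,2,1]
w=np.array([onz("top",t,10)for t in T]);print(w)
d=w[1]-w[2];y0=np.arctan2(d[1],d[0])
f=lambda q:np.r_[(proj("top",st(q,C))-T).ravel(),(proj("side",st(q,C[k]))-S).ravel()]
o=least_squares(f,[*w.mean(0)[:2],y0]);q=o.x;print(q,o.fun.round(1))
for n,uv in(("top",tc(292,474)),("side",sc(145,272))):
    X=onz(n,uv,68);print('knob',X,"in st",st([0,0,-q[2]],X-[q[0],q[1],0]))
for n,uv in(("top",tc(243,335)),("side",sc(317,130))):
    X=onz(n,uv,106);print('shaft',X,st([0,0,-q[2]],X-[q[0],q[1],0]))
X=onz("top",tc(188,324),56);print('screw',st([0,0,-q[2]],X-[q[0],q[1],0]))
print('guide',onz("top",tc(146,105),82),st(q,[71,0,82]),proj("top",st(q,[71,0,82])),'pix meas',tc(146,110))
E
```

```text
[[724.05390615 315.0438969   10.        ]
 [763.52358246 211.73436104  10.        ]
 [482.35872495  99.50248844  10.        ]
 [439.54046585 199.06427967  10.        ]]
[6.17433011e+02 2.11878410e+02 3.86684745e-01] [-0.9 -1.2 -0.7 -2.8  2.3  0.8 -0.4  0.4 -2.  -1.  -1.2  0.6  0.8 -0.8]
knob [496.43785903 164.87772256  68.        ] in st [[-129.78630242    2.09933155   68.        ]]
knob [497.89509534 164.94447393  68.        ] in st [[-128.41148876    1.6116013    68.        ]]
shaft [569.73456063 192.4296731  106.        ] [[-5.15111148e+01 -2.46865604e-02  1.06000000e+02]]
shaft [571.08377398 194.92528623 106.        ] [[-49.3203758   1.7778461 106.       ]]
screw [[-30.8310844  23.2105518  56.       ]]
guide [699.27600178 244.75533738  82.        ] [[683.19068354 238.65393128  82.        ]] [[293.70159042 184.87666385]] pix meas [289.58721805 176.05338346]
```

```bash
cat >go.py <<'E'
import sys
from h import *
# go.py x y z yaw : remaining delta in present tool axes
from scipy.spatial.transform import Rotation as Ro
t=[float(a)for a in sys.argv[1:5]];s=r.sense();R=Ro.from_euler('xyz',s['tcp_rot'])
D=R.inv()*Ro.from_euler('xyz',[np.pi,0,t[3]])
print('rotvec',D.as_rotvec().round(3),'d',R.inv().apply(np.array(t[:3])-s['eef_pos']).round(1),'pos',s['eef_pos'].round(1),'rpy',s['tcp_rot'].round(3),'F',s['contact_force'].round(1),'T',s['wrist_torque'].round(2),'open',round(s['opening'],3),'t',s['clock'],'q6',round(s['qpos'][5],2))
E
R='0 0 0 26.2 -30.5 0 1;0 0 0 26.2 -30.5 0 1;0 0 0 26.2 -30.5 0 1;0 0 0 26.2 -30.5 0 1;0 0 0 26.2 -30.5 0 1'
python3 steer.py '0 0 0 26 -30 0 1;0 0 0 26 -30 0 1;0 0 0 26 -30 0 1;0 0 0 26 -30 0 1;0 0 0 26 -30 0 1'
python3 steer.py '0 0 0 26 -30 0 1;0 0 0 26 -30 0 1;0 0 0 26 -30 0 1;0 0 0 26 -30 0 1;0 0 0 26 -30 0 1'
python3 go.py 497.2 164.9 58 0.387
```

```text
clock: 0.52
eef_pos: [284.1, -400.4, 252.9]
tcp_rot: [-3.141, 0.0, 0.347]
contact_force: [0.9, -0.1, -0.1]
opening: 1.0
grasp_force: 0.0
clock: 0.93
eef_pos: [355.2, -215.1, 253.2]
tcp_rot: [-3.142, -0.0, 0.347]
contact_force: [1.5, -0.6, 0.2]
opening: 0.999
grasp_force: 0.0
rotvec [-0.   -0.   -0.04] d [ 262.8 -308.9  195.2] pos [ 355.2 -215.1  253.2] rpy [-3.142 -0.     0.347] F [ 1.5 -0.6  0.2] T [ 0.01 -0.04  0.03] open 0.999 t 0.9333 q6 0.68
```

```bash
python3 steer.py '0 0 0 26 -30 0 1;0 0 0 26 -30 0 1;0 0 0 26 -30 0 1;0 0 0 26 -30 0 1;0 0 0 26 -30 0 1' >/dev/null
python3 steer.py '0 0 0 26 -30 20 1;0 0 0 26 -30 20 1;0 0 0 26 -30 20 1;0 0 0 26 -30 20 1;0 0 0 13 -15 10 1' >/dev/null
python3 steer.py '0 0 -0.04 0 0 0 1;0 0 0 0 0 0 1' >/dev/null
python3 go.py 497.2 164.9 58 0.387
```

```text
rotvec [-0.     0.002  0.005] d [ 24.9 -30.8 109. ] pos [486.2 127.  167. ] rpy [-3.141e+00  2.000e-03  3.920e-01] F [ 0.4 -0.7  1.2] T [-0.03  0.04 -0.  ] open 1.004 t 1.9333 q6 1.43
```

```bash
python3 steer.py '0 0 0.005 12.5 -15.4 0 1;0 0 0 12.5 -15.4 0 1;0 0 0 0 0 25 1;0 0 0 0 0 25 1;0 0 0 0 0 20 1' >/dev/null
python3 steer.py '0 0 0 0 0 20 1;0 0 0 0 0 16 1;0 0 0 0 0 0 1' >/dev/null
python3 go.py 497.2 164.9 58 0.387
python3 steer.py '0 0 0 0 0 0 0.6;0 0 0 0 0 0 0.3;0 0 0 0 0 0 0;0 0 0 0 0 0 0;0 0 0 0 0 0 0' 40
python3 steer.py '0 0 0 0 0 0 0;0 0 0 0 0 0 0;0 0 0 0 0 0 0'
python3 go.py 497.2 164.9 58 0.387
```

```text
rotvec [-0.     0.004 -0.006] d [ 1.6 -1.9  2. ] pos [496.4 162.5  60. ] rpy [-3.141  0.004  0.381] F [-0.8 -0.5 -0.3] T [-0.01  0.01  0.05] open 0.997 t 2.6 q6 1.5
clock: 3.02
eef_pos: [498.8, 164.0, 63.2]
tcp_rot: [3.142, -0.002, 0.383]
contact_force: [0.1, -0.2, -0.3]
opening: 0.298
grasp_force: 0.0
clock: 3.27
eef_pos: [498.4, 164.5, 63.1]
tcp_rot: [-3.141, -0.001, 0.382]
contact_force: [-2.6, 3.7, 6.5]
opening: 0.147
grasp_force: 39.0
rotvec [-0.001 -0.001 -0.005] d [-1.  -0.8  5.1] pos [498.4 164.5  63.1] rpy [-3.141e+00 -1.000e-03  3.820e-01] F [-2.6  3.7  6.5] T [ 0.65  0.52 -0.04] open 0.147 t 3.2667 q6 1.5
```

```bash
python3 steer.py '0 0 0 6 0 0 0;0 0 0 8 0 0 0;0 0 0 8 0 0 0;0 0 0 8 0 0 0;0 0 0 6 0 0 0'
python3 steer.py '0 0 0 4 0 0 0;0 0 0 2 0 0 0;0 0 0 0 0 0 0;0 0 0 0 0 0 0'
python3 go.py 543.3 181.7 63 0.387
```

```text
clock: 3.68
eef_pos: [530.7, 177.7, 63.0]
tcp_rot: [-3.141, 0.002, 0.383]
contact_force: [-8.1, 1.9, 14.8]
opening: 0.147
grasp_force: 39.7
clock: 4.02
eef_pos: [536.6, 180.1, 63.1]
tcp_rot: [-3.141, 0.001, 0.382]
contact_force: [-5.0, 3.5, 9.4]
opening: 0.145
grasp_force: 39.3
rotvec [-0.001  0.001 -0.005] d [6.8 1.  0.1] pos [536.6 180.1  63.1] rpy [-3.141e+00  1.000e-03  3.820e-01] F [-5.   3.5  9.4] T [ 0.55  0.92 -0.03] open 0.145 t 4.0167 q6 1.51
```

```bash
for i in 1; do
python3 steer.py '0 0 0 2 0 0 0;0 0 0 2 0 0 0;0 0 0 0 0 0 0' | sed -n '2p;4p'
python3 steer.py '0 0 0 2 0 0 0;0 0 0 2 0 0 0;0 0 0 0 0 0 0' | sed -n '2p;4p'
python3 steer.py '0 0 0 1 0 0 0;0 0 0 1 0 0 0;0 0 0 0 0 0 0' | sed -n '2p;4p'
done
```

```text
eef_pos: [540.0, 181.5, 63.1]
contact_force: [-6.0, 3.4, 10.7]
eef_pos: [543.7, 183.0, 63.1]
contact_force: [-7.7, 3.0, 12.4]
eef_pos: [545.3, 183.7, 63.0]
contact_force: [-7.9, 2.7, 11.7]
```

```bash
python3 steer.py '0 0 0 1 0 0 0;0 0 0 1 0 0 0;0 0 0 0 0 0 0' | sed -n '2p;4p'
python3 steer.py '0 0 0 1 0 0 0;0 0 0 1 0 0 0;0 0 0 0 0 0 0' | sed -n '2p;4p'
python3 steer.py '0 0 0 1 0 0 0;0 0 0 1 0 0 0;0 0 0 0 0 0 0' | sed -n '2p;4p'
```

```text
eef_pos: [546.4, 184.1, 63.0]
contact_force: [-10.7, 0.7, 15.1]
eef_pos: [546.5, 184.1, 63.0]
contact_force: [-17.0, -2.2, 21.4]
eef_pos: [546.5, 184.2, 62.9]
contact_force: [-23.6, -4.6, 28.8]
```

```bash
python3 steer.py '0 0 0 0 0 0 0.5;0 0 0 0 0 0 1;0 0 0 0 0 0 1;0 0 0 0 0 0 1'
python3 steer.py '0 0 0 0 0 -30 1;0 0 0 0 0 -40 1;0 0 0 -40 0 -20 1;0 0 0 -40 0 0 1;0 0 0 -40 0 0 1'
python3 steer.py '0 0 0 -40 0 0 1;0 0 0 0 0 0 1'
python3 - <<'E'
from h import *
a=r.grab_frame("top")[:,:,::-1];b=r.grab_frame("side")[:,:,::-1]
cv2.imwrite("pics/t1.png",a);cv2.imwrite("pics/s1.png",b)
f=lambda i:cv2.resize(i,None,fx=5,fy=5,interpolation=cv2.INTER_CUBIC)
c=np.hstack([f(a[155:275,255:335]),f(b[215:335,280:360])]);cv2.imwrite("pics/c1.png",c)
E
```

```text
clock: 5.85
eef_pos: [552.5, 185.6, 62.4]
tcp_rot: [3.142, -0.001, 0.383]
contact_force: [-0.0, 0.5, 0.3]
opening: 0.71
grasp_force: 0.0
clock: 6.27
eef_pos: [443.5, 141.7, 152.2]
tcp_rot: [3.141, -0.003, 0.383]
contact_force: [-0.2, 0.1, 0.1]
opening: 1.003
grasp_force: 0.0
clock: 6.43
eef_pos: [397.9, 123.8, 149.5]
tcp_rot: [-3.141, 0.009, 0.383]
contact_force: [-0.1, -0.3, -1.5]
opening: 1.003
grasp_force: 0.0
```

View pics/c1.png

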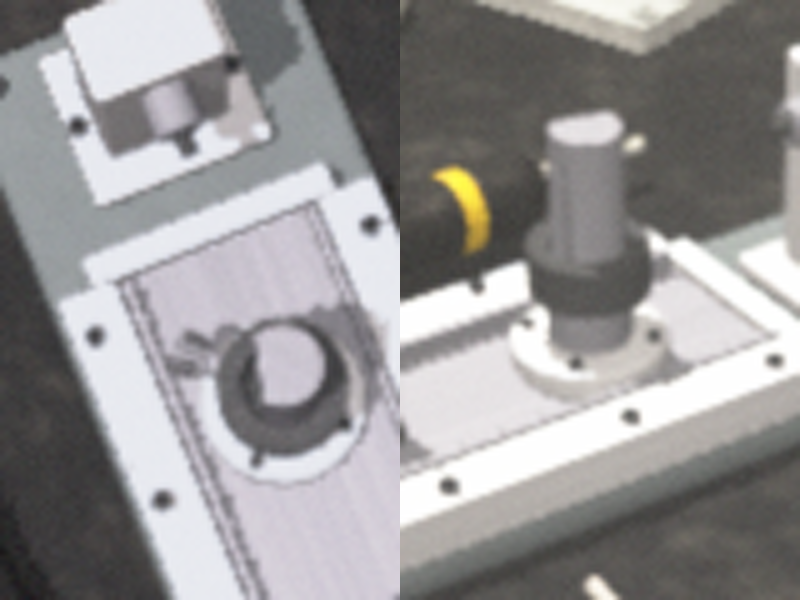

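The tray sits against the back bar. The shaft-top circle is at about (283,364) in the left half, with the flat's edge running from (257,340) to (261,402), so the flat faces image left. The screw is near (185,350).

```bash
python3 - <<'E'
from h import *
g=lambda u,v:np.array([255+u/5-.4,155+v/5-.4])
c=onz("top",g(283,364),106);print('axis',c)
a,b=onz("top",g(257,340),106),onz("top",g(261,402),106);d=a-b;print('flat rel',np.arctan2(d[1],d[0])+np.pi/2-.385)
s=onz("top",g(185,345),56)-[620,214.1,56];print('screw rel',np.arctan2(s[1],s[0])-.385,np.hypot(*s[:2]))
print('proj axis',[(proj("top",[620,214.1,z])[0]-[254.6,154.6])*5 for z in(106,56)], [(proj("side",[620,214.1,z])[0]-[279.6,214.6])*5+[400,0] for z in(106,64)])
E
python3 go.py 619.8 214.1 150 3.1
```

```text
axis [616.84726046 213.17936545 106.        ]
flat rel 1.248792587418415
screw rel 0.858528659891733 29.811222549480643
proj axis [array([279.72097307, 352.95098739]), array([279.35595684, 376.59397668])] [array([589.75466197, 125.14839009]), array([591.77283325, 241.74948179])]
rotvec [ 1.000e-03 -0.000e+00 -2.718e+00] d [231.6  -1.4   1.3] pos [405.4 126.4 151.2] rpy [ 3.142 -0.     0.382] F [-0.2  0.2  0.3] T [-0.05 -0.02 -0.04] open 0.999 t 6.5333 q6 1.49
```

```bash
python3 steer.py '0 0 -0.12 0 0 0 1;0 0 -0.12 0 0 0 1;0 0 -0.12 0 0 0 1;0 0 -0.12 0 0 0 1;0 0 -0.12 0 0 0 1' >/dev/null
python3 steer.py '0 0 -0.12 0 0 0 1;0 0 -0.12 0 0 0 1;0 0 -0.12 0 0 0 1;0 0 -0.12 0 0 0 1;0 0 -0.12 0 0 0 1' >/dev/null
python3 steer.py '0 0 -0.12 0 0 0 1;0 0 -0.12 0 0 0 1;0 0 -0.12 0 0 0 1;0 0 -0.12 0 0 0 1;0 0 -0.12 0 0 0 1' >/dev/null
python3 steer.py '0 0 -0.12 0 0 0 1;0 0 -0.12 0 0 0 1;0 0 -0.12 0 0 0 1;0 0 -0.12 0 0 0 1;0 0 -0.12 0 0 0 1' >/dev/null
python3 steer.py '0 0 -0.12 0 0 0 1;0 0 -0.12 0 0 0 1;0 0 -0.12 0 0 0 1;0 0 -0.06 0 0 0 1;0 0 0 0 0 0 1' >/dev/null
python3 go.py 619 213.7 150 3.206
```

```text
rotvec [ 0.     0.001 -0.   ] d [-216.    72.7    1.4] pos [408.  127.4 151.1] rpy [ 3.141e+00  1.000e-03 -3.078e+00] F [ 0.  -0.1 -0. ] T [-0.    0.07 -0.01] open 1.004 t 8.6167 q6 -1.34
```

```bash
python3 steer.py '0 0 0 -36 12.1 0 1;0 0 0 -36 12.1 0 1;0 0 0 -36 12.1 0 1;0 0 0 -36 12.1 0 1;0 0 0 -36 12.1 0 1' >/dev/null
python3 steer.py '0 0 0 -36 12.1 0 0.7;0 0 0 0 0 0 0.7;0 0 0 0 0 0 0.7;0 0 0 0 0 0 0.7'
python3 go.py 619 213.7 97 3.206
```

```text
clock: 9.37
eef_pos: [617.1, 212.4, 150.1]
tcp_rot: [-3.141, -0.001, -3.082]
contact_force: [-0.2, -0.2, 0.3]
opening: 0.701
grasp_force: 0.0
rotvec [-0.    -0.001 -0.005] d [-2.   1.2 53.1] pos [617.1 212.4 150.1] rpy [-3.141e+00 -1.000e-03 -3.082e+00] F [-0.2 -0.2  0.3] T [-0.03 -0.02  0.04] open 0.701 t 9.3667 q6 -1.3
```

```bash
python3 steer.py '0 0 -0.005 -2 1.2 18 0.7;0 0 0 0 0 20 0.7;0 0 0 0 0 15 0.7;0 0 0 0 0 0 0.5;0 0 0 0 0 0 0.4'
python3 steer.py '0 0 0 0 0 0 0;0 0 0 0 0 0 0;0 0 0 0 0 0 0;0 0 0 0 0 0 0;0 0 0 0 0 0 0' 25
python3 steer.py '0 0 0 0 0 0 0;0 0 0 0 0 0 0;0 0 0 0 0 0 0'
python3 go.py 619 213.7 97 3.206
```

```text
clock: 9.78
eef_pos: [618.1, 213.3, 97.6]
tcp_rot: [-3.141, -0.002, -3.076]
contact_force: [-0.4, -0.1, 1.5]
opening: 0.43
grasp_force: 0.0
clock: 10.2
eef_pos: [619.5, 211.9, 99.3]
tcp_rot: [-3.139, 0.001, -3.075]
contact_force: [-0.5, -9.8, 0.7]
opening: 0.221
grasp_force: 25.1
clock: 10.45
eef_pos: [619.5, 211.9, 99.3]
tcp_rot: [-3.139, 0.001, -3.075]
contact_force: [0.2, -8.3, 1.4]
opening: 0.218
grasp_force: 25.1
rotvec [-0.002  0.001  0.002] d [0.4 1.8 2.3] pos [619.5 211.9  99.3] rpy [-3.139e+00  1.000e-03 -3.075e+00] F [ 0.2 -8.3  1.4] T [-1.48  0.07 -0.01] open 0.218 t 10.45 q6 -1.31
```

```bash
python3 steer.py '0 0 0 0 -1.5 0 0;0 0 0.12 0.3 0 0 0;0 0 0.12 0.3 0 0 0;0 0 0.12 0.3 0 0 0;0 0 0.12 0.3 0 0 0' 30
python3 steer.py '0 0 0.12 0.3 0 0 0;0 0 0.12 0.3 0 0 0;0 0 0.12 0.3 0 0 0;0 0 0.12 0.3 0 0 0;0 0 0.12 0.3 0 0 0'
python3 steer.py '0 0 0.12 0.3 0 0 0;0 0 0.05 0 0 0 0;0 0 0 0 0 0 0;0 0 0 0 0 0 0'
python3 go.py 617.2 213.2 99 1.958
```

```text
clock: 10.87
eef_pos: [618.5, 211.7, 99.3]
tcp_rot: [-3.141, 0.001, 2.722]
contact_force: [-0.8, -5.1, 0.9]
opening: 0.221
grasp_force: 29.6
clock: 11.28
eef_pos: [617.2, 212.4, 99.3]
tcp_rot: [3.142, 0.001, 2.122]
contact_force: [-1.7, -5.0, 1.6]
opening: 0.213
grasp_force: 29.2
clock: 11.62
eef_pos: [616.8, 213.0, 99.3]
tcp_rot: [-3.142, 0.001, 1.958]
contact_force: [-2.9, -5.0, 5.3]
opening: 0.213
grasp_force: 29.1
rotvec [-0.     0.001  0.   ] d [0.  0.5 0.3] pos [616.8 213.   99.3] rpy [-3.142e+00  1.000e-03  1.958e+00] F [-2.9 -5.   5.3] T [-0.75  0.57 -0.02] open 0.213 t 11.6167 q6 -0.06
```

```bash
python3 steer.py '0 0 0 0 0 0 0.3;0 0 0 0 0 0 0.5;0 0 0 0 0 0 0.7;0 0 0 0 0 0 0.7;0 0 0 0 0 -20 0.7' >/dev/null
python3 steer.py '0 0 0 0 0 -36 0.7;0 0 0.12 0 0 0 0.8;0 0 0.12 0 0 0 0.8;0 0 0.12 0 0 0 0.8;0 0 0.12 0 0 0 0.8' >/dev/null
python3 steer.py '0 0 0.12 0 0 0 0.8;0 0 0.113 0 0 0 0.8;0 0 0 0 0 0 0.8;0 0 0 0 0 0 0.8'
python3 go.py 619.2 214 150 1.245
python3 - <<'E'
from h import *
a=r.grab_frame("top")[:,:,::-1];b=r.grab_frame("side")[:,:,::-1]
cv2.imwrite("pics/t2.png",a);cv2.imwrite("pics/s2.png",b)
f=lambda i:cv2.resize(i,None,fx=5,fy=5,interpolation=cv2.INTER_CUBIC)
c=np.hstack([f(a[155:275,255:335]),f(b[215:335,280:360])]);cv2.imwrite("pics/c2.png",c)
E
```

```text
clock: 12.78
eef_pos: [616.9, 213.7, 154.0]
tcp_rot: [3.141, -0.0, 1.249]
contact_force: [0.3, -0.6, -0.5]
opening: 0.803
grasp_force: 0.0
rotvec [ 0.    -0.     0.004] d [1. 2. 4.] pos [616.9 213.7 154. ] rpy [ 3.141 -0.     1.249] F [ 0.3 -0.6 -0.5] T [-0.02  0.02 -0.05] open 0.803 t 12.7833 q6 0.65
```

View pics/c2.png

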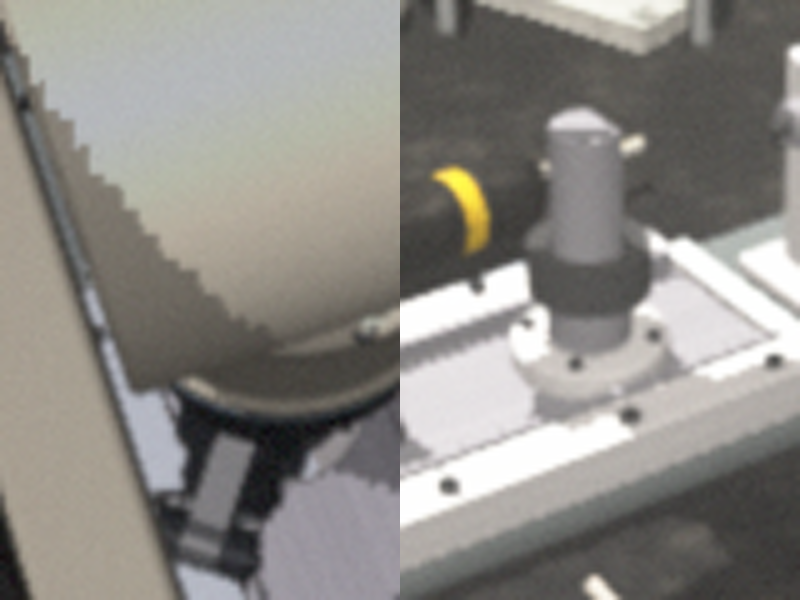

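```bash
python3 steer.py '0 0 0.004 1 2 20 0.8;0 0 0 0 0 30 0.8;0 0 0 0 0 25 0.8;0 0 0 0 0 16 0.8;0 0 0 0 0 0 0.8'
python3 go.py 619.2 214 62 1.245
```

```text
clock: 13.3
eef_pos: [616.7, 213.1, 59.2]
tcp_rot: [-3.137, 0.004, 1.243]
contact_force: [-0.9, 0.1, -0.8]
opening: 0.803
grasp_force: 0.0
rotvec [-0.005  0.004 -0.002] d [ 1.7  2.  -2.8] pos [616.7 213.1  59.2] rpy [-3.137  0.004  1.243] F [-0.9  0.1 -0.8] T [-0.  0.  0.] open 0.803 t 13.3 q6 0.66
```

```bash
python3 steer.py '0 0 0 0 0 0 0.8;0 0 0 0 0 0 0.8'
python3 go.py 619.2 214 62 1.245
```

```text
clock: 13.47
eef_pos: [619.9, 214.2, 64.0]
tcp_rot: [3.14, -0.001, 1.242]
contact_force: [-0.7, -1.0, 0.7]
opening: 0.799
grasp_force: 0.0
rotvec [ 0.001 -0.001 -0.003] d [-0.4 -0.6  2. ] pos [619.9 214.2  64. ] rpy [ 3.140e+00 -1.000e-03  1.242e+00] F [-0.7 -1.   0.7] T [ 0.02 -0.06  0.02] open 0.799 t 13.4667 q6 0.66
```

Centred on the collar. I'll close gently.

```bash
python3 steer.py '0 0 0 -0.4 -0.6 2 0.7;0 0 0 0 0 0 0.55;0 0 0 0 0 0 0.5;0 0 0 0 0 0 0.45;0 0 0 0 0 0 0.4' 30
python3 steer.py '0 0 0 0 0 0 0.4;0 0 0 0 0 0 0.3;0 0 0 0 0 0 0.3;0 0 0 0 0 0 0.3'
python3 go.py 619.2 214 62 1.245
python3 - <<'E'
from h import *
a=r.grab_frame("top")[:,:,::-1];b=r.grab_frame("side")[:,:,::-1]
f=lambda i:cv2.resize(i,None,fx=4,fy=4,interpolation=cv2.INTER_CUBIC)
cv2.imwrite("pics/c3.png",np.hstack([f(a[155:275,255:335]),f(b[205:325,260:370])]))
E
```

```text
clock: 13.88
eef_pos: [618.9, 213.8, 61.9]
tcp_rot: [3.141, -0.001, 1.241]
contact_force: [-0.7, 0.1, 7.3]
opening: 0.459
grasp_force: 29.9
clock: 14.22
eef_pos: [619.0, 213.8, 61.9]
tcp_rot: [3.141, -0.001, 1.241]
contact_force: [-0.8, -2.1, 6.6]
opening: 0.459
grasp_force: 29.9
rotvec [ 0.001 -0.001 -0.004] d [ 0.3  0.2 -0.1] pos [619.  213.8  61.9] rpy [ 3.141e+00 -1.000e-03  1.241e+00] F [-0.8 -2.1  6.6] T [-0.07  0.09 -0.01] open 0.459 t 14.2167 q6 0.66
```

View pics/c3.png

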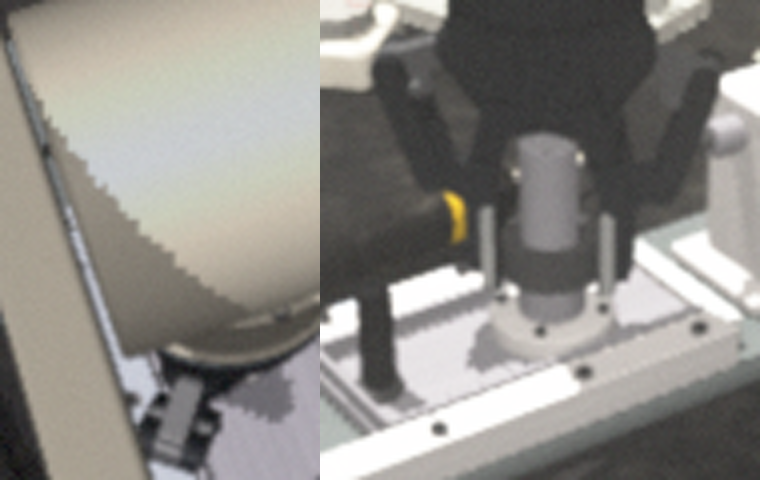

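The collar sits between the pads, with an opening of 39 mm. Next I turn it toward the guide.

```bash
python3 steer.py '0 0 0.1 0 0 0 0.3;0 0 0.12 0 0 0 0.3;0 0 0.12 0 0 0 0.3;0 0 0.12 0 0 0 0.3;0 0 0.12 0 0 0 0.3' 30
python3 steer.py '0 0 0.12 0 0 0 0.3;0 0 0.1 0 0 0 0.3;0 0 0.054 0 0 0 0.3;0 0 0 0 0 0 0.3;0 0 0 0 0 0 0.3'
python3 go.py 619.2 214 62 0.387
python3 - <<'E'
from h import *
a=r.grab_frame("top")[:,:,::-1];b=r.grab_frame("side")[:,:,::-1]
cv2.imwrite("pics/t4.png",a);cv2.imwrite("pics/s4.png",b)
f=lambda i:cv2.resize(i,None,fx=5,fy=5,interpolation=cv2.INTER_CUBIC)
cv2.imwrite("pics/c4.png",np.hstack([f(a[155:275,265:335]),f(b[215:335,285:370])]))
E
```

```text
clock: 14.73
eef_pos: [619.0, 213.8, 62.0]
tcp_rot: [3.141, -0.001, 0.655]
contact_force: [-0.8, -0.9, 6.3]
opening: 0.459
grasp_force: 29.9
clock: 15.15
eef_pos: [619.0, 213.8, 62.0]
tcp_rot: [3.141, -0.001, 0.387]
contact_force: [-1.0, -0.8, 6.3]
opening: 0.458
grasp_force: 29.9
rotvec [ 0.    -0.001 -0.   ] d [ 0.3 -0.1 -0. ] pos [619.  213.8  62. ] rpy [ 3.141e+00 -1.000e-03  3.870e-01] F [-1.  -0.8  6.3] T [-0.12  0.13  0.04] open 0.458 t 15.15 q6 1.51
```

View pics/c4.png

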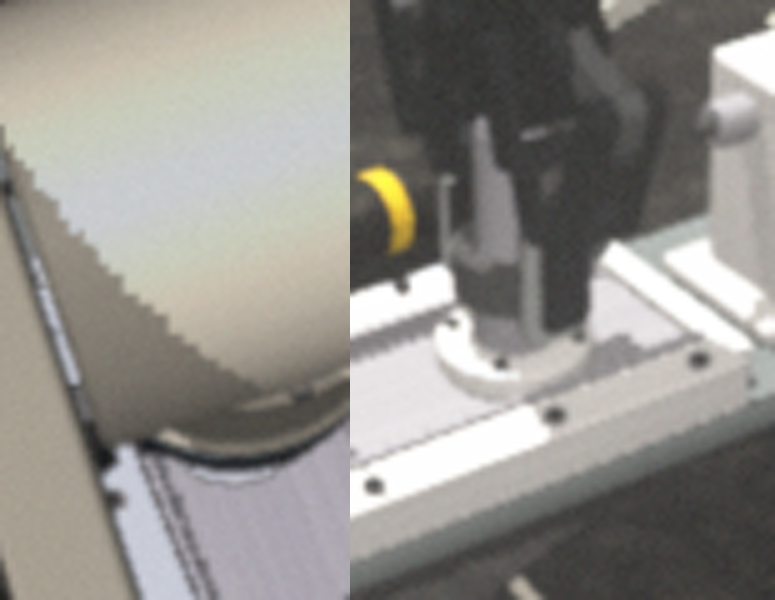

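The gripper hides the screw in both views, so I'll let go, back off and measure the screw and flat angles.

```bash
python3 steer.py '0 0 0 0 0 0 0.5;0 0 0 0 0 0 0.6;0 0 0 0 0 0 0.8;0 0 0 0 0 0 0.8;0 0 0 0 0 -30 0.8' >/dev/null
python3 steer.py '0 0 0 0 0 -40 0.8;0 0 0 0 0 -20 0.8;0 0 0 -40 0 0 0.8;0 0 0 -40 0 0 0.8;0 0 0 -40 0 0 0.8' >/dev/null
python3 steer.py '0 0 0 -40 0 0 0.8;0 0 0 -40 0 0 0.8;0 0 0 -20 0 0 0.8;0 0 0 0 0 0 0.8'
python3 - <<'E'
from h import *
a=np.mean([r.grab_frame("top")for _ in range(6)],0)[:,:,::-1].astype(np.uint8);b=r.grab_frame("side")[:,:,::-1]
cv2.imwrite("pics/t5.png",a);cv2.imwrite("pics/s5.png",b)
f=lambda i,k:cv2.resize(i,None,fx=k,fy=k,interpolation=cv2.INTER_CUBIC)
cv2.imwrite("pics/c5.png",np.hstack([f(a[185:260,280:340],8),f(b[225:300,300:340],8)]))
E
python3 go.py 619.2 214 62 0.387
```

```text
clock: 16.42
eef_pos: [409.6, 128.9, 150.4]
tcp_rot: [-3.141, 0.004, 0.387]
contact_force: [-0.7, 0.1, -0.0]
opening: 0.799
grasp_force: 0.0
rotvec [ 0.    -0.001 -0.   ] d [219.7  -0.   89. ] pos [415.7 131.1 150.9] rpy [ 3.142e+00 -1.000e-03  3.870e-01] F [0.4 0.2 0.1] T [-0.03 -0.03 -0.01] open 0.799 t 16.7667 q6 1.49
```

View pics/c5.png

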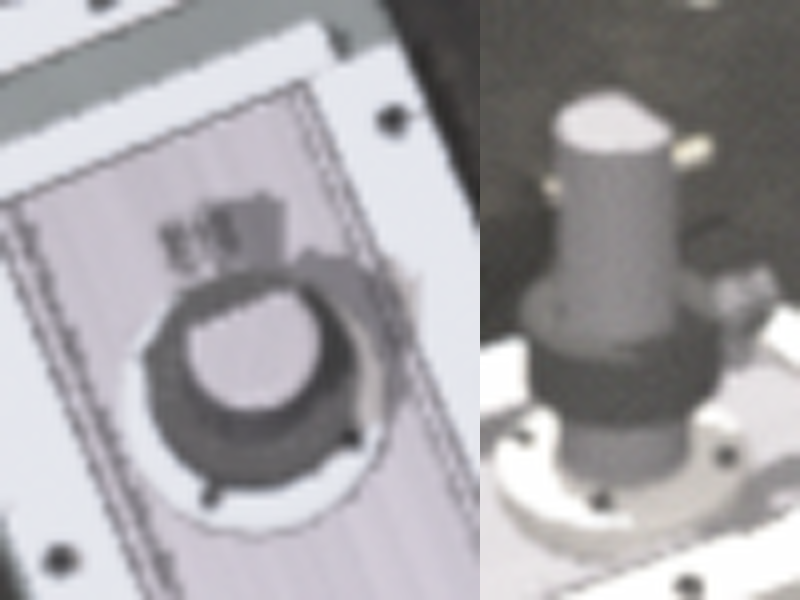

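Top view: the flat's edge runs from (188,333) to (298,290), parallel to the back bar, so the flat is square. The screw head is at about (200,237), with its shadow to the right. I'll compare that with predicted positions.

```bash
python3 - <<'E'
from h import *
g=lambda u,v:np.array([280+u/8-.44,185+v/8-.44]);G=lambda X,n="top",o=(280,185):((proj(n,X)-np.array(o)+.44)*8).round(0)
A=np.array([619.2,214,0]);
print('collar ctr top z64',G(A+[0,0,64]),'shaft',G(A+[0,0,106]),'side shaft',G(A+[0,0,106],"side",(300,225))+[480,0])
for th in(-.1,0,.1,.2):
    q=[A[0],A[1],.387+th]
    print(th,[G(st(q,[d,y,56])).tolist()[0] for d,y in((34,0),(34,6),(34,-6),(26,6),(26,-6))],[(G(st(q,[d,y,56]),"side",(300,225))+[480,0]).tolist()[0] for d,y in((34,0),(34,6),(34,-6))])
a,b=onz("top",g(188,333),106),onz("top",g(298,290),106);d=a-b;print('flat rel',np.arctan2(d[1],d[0])-np.pi/2-.387)
a,b=onz("top",g(15,203),28),onz("top",g(308,84),28);d=a-b;print('bar rel',np.arctan2(d[1],d[0])-np.pi/2-.387)
im=cv2.imread("pics/t5.png").mean(2);print(im[208:222,297:320].round().astype(int))
E
```

```text
collar ctr top z64 [[248. 361.]] shaft [[248. 330.]] side shaft [[620. 121.]]
-0.1 [[196.0, 195.0], [166.0, 204.0], [227.0, 186.0], [178.0, 244.0], [239.0, 226.0]] [[773.0, 301.0], [759.0, 287.0], [788.0, 314.0]]
0 [[179.0, 201.0], [150.0, 213.0], [209.0, 189.0], [166.0, 252.0], [225.0, 228.0]] [[765.0, 293.0], [748.0, 281.0], [781.0, 306.0]]
0.1 [[163.0, 209.0], [134.0, 223.0], [191.0, 194.0], [154.0, 261.0], [211.0, 231.0]] [[754.0, 287.0], [736.0, 275.0], [774.0, 298.0]]
0.2 [[147.0, 218.0], [121.0, 235.0], [174.0, 200.0], [144.0, 270.0], [197.0, 235.0]] [[743.0, 280.0], [722.0, 270.0], [764.0, 291.0]]
flat rel -0.012070544349640056
bar rel 0.0034817875205588322
[[193 193 193 194 195 197 197 195 194 198 202 199 195 194 190 183 187 198
  200 198 195 196 191]
 [194 193 194 192 195 197 196 191 183 185 186 183 181 176 165 142 155 180
  189 199 197 196 196]
 [193 192 194 194 194 195 192 180 158 152 145 136 136 134 132 129 133 141
  163 197 199 196 197]
 [194 193 193 190 186 185 183 164 148 120 108 115 128 129 127 128 130 134
  160 198 201 197 196]
 [195 193 188 175 165 162 173 149 142 
[... 232 characters left out ...]
161 198 201 199 198]
 [198 195 183 146 110 125 147 162 139 140 113 101 107 128 131 128 128 133
  161 197 195 185 187]
 [200 197 192 169 118 120 142 168 154 146 135 116 117 131 130 129 127 132
  159 190 172 143 153]
 [200 200 194 177 136 130 146 160 165 159 135 131 136 136 131 128 126 130
  151 168 141 132 134]
 [201 200 197 183 155 140 133 152 186 177 134 132 138 134 120 119 121 121
  126 134 132 131 131]
 [201 201 199 194 185 168 158 164 174 165 129 114 107 104 105 108 104 106
  111 120 127 125 127]
 [202 201 200 197 189 176 166 150 130 113 104 103 102 101 102 107 103 105
  106 114 110 103 114]
 [201 202 201 197 179 147 122 109 104 103  99 100 103  99 102 111 131 146
  144 143 106  82  93]]
```

Shifting the predictions to match the observed shaft, the screw is on line to within about 0.015 rad and the flat is square. I'll regrasp the collar and lift it.

```bash
python3 steer.py '0 0 0 40 0 0 0.8;0 0 0 40 0 0 0.8;0 0 0 40 0 0 0.8;0 0 0 40 0 0 0.8;0 0 0 30 0 0 0.8' >/dev/null
python3 steer.py '0 0 0 20 0 0 0.8;0 0 0 9.7 0 0 0.8;0 0 0 0 0 0 0.8;0 0 0 0 0 0 0.8'>/dev/null
python3 go.py 619.2 214 62 0.387
python3 steer.py '0 0 0 0 0 25 0.8;0 0 0 0 0 25 0.8;0 0 0 0 0 20 0.8;0 0 0 0 0 12 0.8;0 0 0 0 0 7 0.8'>/dev/null
python3 steer.py '0 0 0 0 0 0 0.8;0 0 0 0 0 0 0.8;0 0 0 0 0 0 0.8'>/dev/null
python3 go.py 619.2 214 62 0.387
```

```text
rotvec [-0.     0.002 -0.   ] d [ 2.2  0.1 88.1] pos [617.3 213.3 150.1] rpy [-3.141e+00  2.000e-03  3.870e-01] F [-0.3  0.2 -0.1] T [-0.08 -0.   -0.03] open 0.797 t 17.5167 q6 1.51
rotvec [ 0.    -0.002 -0.   ] d [ 0.5 -0.1  1.3] pos [618.8 213.8  63.3] rpy [ 3.142e+00 -2.000e-03  3.870e-01] F [0.9 0.1 1. ] T [ 0.02 -0.02 -0.03] open 0.797 t 18.1833 q6 1.51
```

```bash
python3 steer.py '0 0 0 0.4 0 1.3 0.7;0 0 0 0 0 0 0.55;0 0 0 0 0 0 0.5;0 0 0 0 0 0 0.45;0 0 0 0 0 0 0.4' 40 >/dev/null
python3 steer.py '0 0 0 0 0 0 0.3;0 0 0 0 0 0 0.3;0 0 0 0 0 0 0.3;0 0 0 0 0 0 0.3;0 0 0 0 0 0 0.3'>/dev/null
python3 go.py 619.2 214 62 0.387
python3 steer.py '0 0 0 0 0 -3 0.3;0 0 0 0 0 -6 0.3;0 0 0 0 0 -6 0.3;0 0 0 0 0 -6 0.3;0 0 0 0 0 -3 0.3'>/dev/null
python3 steer.py '0 0 0 0 0 -2 0.3;0 0 0 0 0 0 0.3;0 0 0 0 0 0 0.3;0 0 0 0 0 0 0.3;0 0 0 0 0 0 0.3'
python3 go.py 619.2 214 88 0.387
```

```text
rotvec [ 0.    -0.001 -0.   ] d [ 0.3 -0.1 -0.7] pos [618.9 213.8  61.3] rpy [ 3.141e+00 -1.000e-03  3.870e-01] F [-1.6  0.   6.4] T [-0.1   0.13 -0.02] open 0.455 t 19.0167 q6 1.51
clock: 19.85
eef_pos: [618.6, 213.7, 86.4]
tcp_rot: [3.142, -0.0, 0.387]
contact_force: [2.3, -0.5, -1.5]
opening: 0.457
grasp_force: 40.4
rotvec [ 0. -0. -0.] d [ 0.7 -0.  -1.6] pos [618.6 213.7  86.4] rpy [ 3.142 -0.     0.387] F [ 2.3 -0.5 -1.5] T [-0.06 -0.44  0.03] open 0.457 t 19.85 q6 1.51
```

```bash
python3 steer.py '0 0 0 0 0 -0.9 0.3;0 0 0 0 0 0 0.3;0 0 0 0 0 0 0.3;0 0 0 0 0 0 0.3'
python3 go.py 619.2 214 87.3 0.387
python3 - <<'E'
from h import *
b=r.grab_frame("side")[:,:,::-1]
cv2.imwrite("pics/s6.png",b)
cv2.imwrite("pics/c6.png",cv2.resize(b[205:290,285:390],None,fx=7,fy=7,interpolation=cv2.INTER_CUBIC))
G=lambda X:((proj("side",X)-[285,205]+.44)*7).round()
A=np.array([619.2,214,0])
q=[A[0],A[1],.387]
print(G(st(q,[[0,-20,74],[0,-20,90],[-20,0,74],[-20,0,90],[34,0,82],[71,0,82],[0,0,106]])).tolist())
E
```

```text
clock: 20.18
eef_pos: [618.6, 213.7, 87.5]
tcp_rot: [3.142, -0.0, 0.387]
contact_force: [2.4, -0.1, -1.5]
opening: 0.452
grasp_force: 40.4
rotvec [ 0. -0. -0.] d [ 0.7 -0.   0.2] pos [618.6 213.7  87.5] rpy [ 3.142 -0.     0.387] F [ 2.4 -0.1 -1.5] T [-0.06 -0.53  0.  ] open 0.452 t 20.1833 q6 1.51
[[279.0, 409.0], [278.0, 346.0], [154.0, 397.0], [153.0, 334.0], [354.0, 299.0], [485.0, 255.0], [227.0, 246.0]]
```

View pics/c6.png

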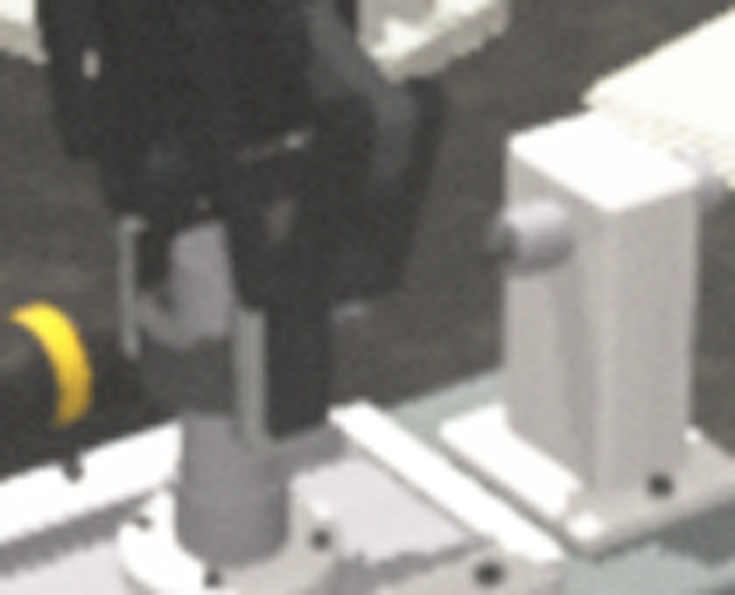

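The collar's lower edge is at about (145,395), against a predicted (154,397). The screw end shows near (350,310), pointing at the guide tip near (495,245). The TCP rise was 26.2 mm, so I'm handing in.

```bash
python3 -c "
from rig import r
print(r.sign_off())"
```

```text
the job is handed in; nothing more can be done
None
```

I handed the job in at about 20 s with the gripper holding the collar: tray home against its stop, flat within about 0.015 rad of facing the guide (checked before the final regrasp), screw within about 0.015 rad of it, and collar lifted about 26 mm to guide height; the loose tools were left alone.

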